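Lock a gel cassette and hold the comb snug between its glass plates

ROBOT

A 6-joint arm with a two-finger parallel gripper is mounted at the origin on the work surface. World frame = base frame: x ahead of the robot, y to its left, z up, the work surface at z = 0. Lengths are in mm, angles in rad, forces in N, time in s.
With the tool pointing down it reaches from about 400 to 925 mm from the base axis. Payload 12.5 kg.
Tool frame: the origin (TCP) lies where the fingers leave the gripper's body, on its centre line; the fingertips stand 78 mm ahead of it and the grasp point (between the pads) lies 59 mm ahead of it (env.nose_length is the distance from the TCP to the fingertips, in mm); z points along the fingers, y is the line along which they close (so a half turn about z gives the same grasp; the last joint's range is limited). The gripper opens to 95 mm and grips with 3 to 60 N. Pads are 20 mm wide; open, the fingers measure 119 mm over their backs; the gripper's body (75 mm by 180 mm) begins 59 mm behind the grasp point.
Start: joints at [-1.383, 0.491, 1.559, -0, 1.092, -0.106], TCP at [181.016, -598.223, 292.261] pointing down, gripper open.
Joint ranges: [-3.1, 3.1], [-0.84, 2.19], [0.05, 2.79], [-1.13, 4.28], [0.06, 2.93], [-2.69, 2.69]. Speed limits (rad/s): [2.22, 2.22, 2.79, 3.14, 3.14, 3.14].

INTERFACE

Orientations are given as [roll, pitch, yaw] about the fixed x, y, z axes, in that order (R = Rz(yaw) Ry(pitch) Rx(roll)).
In Python, from cell import env gives the robot as it stands. The module is installed in compiled form; this text tells all that it offers.
- The arm moves only by the tool send_rows, never from a script. Its argument "series" is text: rows parted by semicolons, each of 6 numbers parted by spaces: the shift along the tool's x, y, z as a fraction of full scale, then the turn, a rotation vector about the tool's x, y, z as a fraction of full scale. A call has 1 to 5 rows; each row shifts and turns the commanded pose from where the row before left it, along the tool's axes as they then stand; what a row does not reach is not made up. Full scale, the value 1, is 60 mm for a shift and 10 degrees for a turn. A row lasts 1/8 s, in which the tool goes at most 62.5 mm and 10.7 degrees, less where a joint would pass 70% of its speed; a pose out of reach is approached as far as the arm can. A call with a number of a shift or a turn outside -1 to 1 is refused whole. A call with a gripper value outside its range is refused whole. "fingers" is the opening, from 0 (shut) to 1 (fully open), set as the call begins (left out, the last holds). The fingers move at their own pace and stop on an object; the grip force is fixed at half the most. Time passes only in rows, so rows that do not move let the fingers close. It gives the time, the measured TCP pose, the force, the opening and the grip force at its end, in the units of the state.
- env.state(): the state, without advancing time (a new reading comes with each control period).
- env.read_camera(name): name is "scene" or "side" or "wrist"; returns a dict with "color" (480x640x3 uint8, red, green, blue), "z_map" (480x640 float32, mm along the optical axis (not along the pixel's ray), 0 where there is no reading), "fovy" (degrees; the focal length in pixels is half the picture's height over the tangent of half this angle, whatever the lens; pixels are square), "cx", "cy" (the principal point, pixels), "R" (3x3) and "t" (3): a world point X has camera coordinates R X + t. Camera axes: x right, y down, z forward; pixel columns grow to the right and rows downward; lengths in mm; the calibration is good to about 2 mm. The wrist camera is an equidistant fisheye: a pixel r from the principal point sees the ray r / f radians off the axis. A picture is of the moment at which its call begins.
- env.job_done(): hands the job in; it is judged then, once.
The state is a dict: "t": time; "joints": joint angles; "qvel": joint speeds; "tau": joint torques, N m; "eef_pos": TCP position; "tcp_rot": TCP orientation; "ft_force": force on the tool from outside, world axes, zero at the start; "moment": the same for the moment, N m; "opening": opening from 0.0 (shut) to 1.0 (fully open); "grip_force": force on a finger pad.
Only numpy, scipy, OpenCV 4.12 (cv2) and the standard library are available. Lean on these libraries where they do the work, as an engineer would, in place of code of your own. Each camera call takes 0.05 s, during which the arm holds its last target. There are 200 camera calls.

TASK

Drop the two red-headed locking pins, one by one, fully home into the two bores at the ends of the grey gel-casting stand and let go of them. Then take the blue-handled comb from its white rack and slide it upright, teeth down, into the middle of the gap between the two glass plates until both plates pinch it snugly (a drag of about 5.5 N, the sprung plate just opening), without forcing it further. Finish while still holding the comb in the gripper at that depth: do not let go of it; leave everything else on the bench where it is.

Things in the scene. Friction and masses are not known exactly. Their poses are not given: they have to be found in the camera images.
- stand: Grey casting stand, fixed to the bench, block 110 (x) x 250 (y) x 25 (z) mm; origin at the centre of its underside, its y axis along its length. On its middle stands the glass cassette, 116 mm long in y, topping out 95 mm above the bench.
- stand_hole0 (a point): Centre of the mouth of the bore at the stand's +y end (105 mm from its middle), flush with the stand's top 25 mm above the bench; bore 12 mm wide, 21 mm deep, mouth chamfered 1.5 mm.
- stand_hole1 (a point): The same for the bore at the stand's -y end.
- mouth (a point): Middle of the cassette's open mouth, level with the plates' top edges (70 mm above the stand's top); x across the gap towards the sprung plate, y along the plates, z up. The gap is 10 mm wide here (5 mm each way along x) and narrows by 0.16 mm per mm of depth; the clamp widens or narrows it by up to 0.8 mm between starts: a 4 mm blade meets both plates 32 to 43 mm down. Floor 64 mm down.
- plate: Upright glass plate of the cassette (green top edge) on the gap's -x side, 6 (x) x 110 (y) x 64 (z) mm; origin at the centre of its underside. The whole cassette (both plates, clamp, mouth) floats up to 6 mm either way along the stand's x on a soft spring (0.15 N/mm) and so centres itself on the blade.
- glass (a joint): How far the sprung, leaning glass plate (orange top edge, +x side of the gap, 6 x 110 x 58 mm) is pushed open, in m, 0 at rest, grows towards the stand's +x. Spring: 1 N preload plus 2 N/mm. The comb is snug at 0.7 to 2.6 mm; friction 0.5 to 0.7, so sliding down then drags about 3 to 10 N. Beyond 3.3 mm counts as forced.
- glass_rim (a point): Point on the top edge of the sprung plate, at the middle of its length; moves with it.
- comb: Gel comb, 45 g: flat white blade 4 mm thick (its x), 60 mm wide (y), 85 mm tall (z) with teeth at the lower edge, topped by a blue handle bar 12 (x) x 60 (y) x 24 (z) mm. Origin at the middle of the lower edge, z up along the blade; alike front and back. It starts standing in the rack.
- comb_grip (a point): Centre of the comb's blue handle bar, 97 mm above its lower edge; pinch it across its 12 mm thickness (comb x).
- rack: White comb rack, fixed, 50 (x) x 90 (y) mm, 38 mm tall, with a slot along y, 5.5 mm wide and 30 mm deep, in which the comb stands, its lower edge 8 mm above the bench; origin at the centre of its underside.
- pin_a: Locking pin, 50 g, 60 mm tall: steel shank 10 mm in diameter and 20 mm long with a tapered foot, steel collar 20 mm in diameter and 5 mm thick, red round head 16 mm in diameter and 35 mm tall (from 25 to 60 mm above the foot). Origin at the centre of the foot, z up. Home when the collar rests on the stand. It starts upright in the parking block, foot 6 mm above the bench.
- pin_b: A second pin, the same; either pin may go into either bore.
- pinblock: Black parking block, fixed, 50 (x) x 90 (y) x 18 (z) mm, with two 13 mm holes 12 mm deep, 25 mm either side of its centre along its y, in which the pins stand; origin at the centre of its underside.
- dishes: Bystander: stack of two flat round dishes, 58 mm across, 27 mm tall; origin at the centre of the underside.
- tuberack: Bystander: orange tube rack with coloured caps, 50 x 110 x 43 mm; origin at the centre of the underside.
- reagent: Bystander: amber jar with blue cap, 52 mm across, 100 mm tall; origin at the centre of the underside.
- beaker: Bystander: clear cup, 60 mm across, 70 mm tall; origin at the centre of the underside.
- tipbox: Bystander: blue pipette tip box, 80 x 120 x 55 mm; origin at the centre of the underside.
- washbottle: Bystander: white bottle with red cap, 64 mm across, 150 mm tall; origin at the centre of the underside.
There are look-alikes about, which are no part of the job. There is more than one size of the comb; the job needs the middle-sized.

How it is judged (in metres and radians):
On the way, in this order (a step that is already met when the one before it is completed fails the run):
1. one pin is fully home in a bore and let go (((horizontal distance between pin_a and stand_hole0 below 0.003 m and z of pin_a in the frame of stand_hole0 below -0.0175 m and angle between pin_a's own z axis and vertical below 0.1 rad and contact force between the fingers and pin_a below 0.2 N) or (horizontal distance between pin_a and stand_hole1 below 0.003 m and z of pin_a in the frame of stand_hole1 below -0.0175 m and angle between pin_a's own z axis and vertical below 0.1 rad and contact force between the fingers and pin_a below 0.2 N) or (horizontal distance between pin_b and stand_hole0 below 0.003 m and z of pin_b in the frame of stand_hole0 below -0.0175 m and angle between pin_b's own z axis and vertical below 0.1 rad and contact force between the fingers and pin_b below 0.2 N) or (horizontal distance between pin_b and stand_hole1 below 0.003 m and z of pin_b in the frame of stand_hole1 below -0.0175 m and angle between pin_b's own z axis and vertical below 0.1 rad and contact force between the fingers and pin_b below 0.2 N))), for 0.2 s.
2. both pins are fully home in the two bores and let go (((horizontal distance between pin_a and stand_hole0 below 0.003 m and z of pin_a in the frame of stand_hole0 below -0.0175 m and angle between each of pin_a, pin_b's own z axis and vertical below 0.1 rad and horizontal distance between pin_b and stand_hole1 below 0.003 m and z of pin_b in the frame of stand_hole1 below -0.0175 m) or (horizontal distance between pin_a and stand_hole1 below 0.003 m and z of pin_a in the frame of stand_hole1 below -0.0175 m and angle between each of pin_a, pin_b's own z axis and vertical below 0.1 rad and horizontal distance between pin_b and stand_hole0 below 0.003 m and z of pin_b in the frame of stand_hole0 below -0.0175 m)) and contact force between the fingers and pin_a below 0.2 N and contact force between the fingers and pin_b below 0.2 N), for 0.2 s.
3. the gripped comb is pinched snugly between the plates (value of joint glass between 0.0007 and 0.0026 m and contact force between comb and glass above 1 N and contact force between comb and plate above 1 N and contact force between the fingers and comb above 3 N and z of comb in the frame of mouth between -0.062 and -0.03 m and y of comb in the frame of mouth between -0.02 and 0.02 m and angle between the x axis of comb and the x axis of mouth, either way round below 0.12 rad and angle between comb's own z axis and vertical below 0.12 rad and linear speed of comb below 0.01 m/s), for 0.5 s.
At the end, for the whole second after the job is handed in: Pins upright in both bores, 17.5 mm deep or more, within 3 mm of centre; comb gripped, at rest, upright and in line within 0.12 rad, within 20 mm of the middle, edge 30 to 62 mm below the mouth, touching both plates, the sprung plate open by 0.7 to 2.6 mm (all of step 3 and ((horizontal distance between pin_a and stand_hole0 below 0.003 m and z of pin_a in the frame of stand_hole0 below -0.0175 m and angle between each of pin_a, pin_b's own z axis and vertical below 0.1 rad and horizontal distance between pin_b and stand_hole1 below 0.003 m and z of pin_b in the frame of stand_hole1 below -0.0175 m) or (horizontal distance between pin_a and stand_hole1 below 0.003 m and z of pin_a in the frame of stand_hole1 below -0.0175 m and angle between each of pin_a, pin_b's own z axis and vertical below 0.1 rad and horizontal distance between pin_b and stand_hole0 below 0.003 m and z of pin_b in the frame of stand_hole0 below -0.0175 m))); the arm keeps its last pose, push and grip.
It fails at once if the sprung glass is forced open by more than 3.3 mm (value of joint glass above 0.0033 m).
It fails at once if a bystander is moved by more than 30 mm (distance of any of dishes, tuberack, reagent, beaker, tipbox, washbottle from where it was at the start of the episode above 0.03 m).
It also fails if it takes over 72 s, if anything falls off the work surface, if the arm or the gripper's body presses on something with over 40 N, if the wrist force passes 120 N, or if a joint passes its speed limit or range.

## Working session

There is one attempt and no reset: what is moved stays moved. The work goes in short steps, Python scripts to look and compute and a tool call to move; the robot and the scene stay as the last step left them, time stands still between calls to the robot, and variables do not carry over. Pictures are saved under pics/ and viewed, at most 10 in all, crops included, and the job is handed in when it is done.

Besides the shell and the picture viewer there is one more tool, called by a JSON object that holds its "fn" and its "kwargs", one argument or row to a line. send_rows: Moves the arm, as the interface text tells. Shift numbers are shares of 60 mm and turn numbers shares of 10 degrees, none past 1 either way. Its arguments: {"type":"object","properties":{"series":{"type":"string"},"fingers":{"type":"number"}},"required":["series"]}

```bash
mkdir -p pics
cat > h.py <<'E'
import numpy as np, cv2
from cell import env
def grab(n):
    c=env.read_camera(n); np.savez(f'{n}.npz',**c); return c
def world(c):
    z=c['z_map'].astype(float); h,w=z.shape; f=h/2/np.tan(np.radians(c['fovy'])/2)
    u,v=np.meshgrid(np.arange(w),np.arange(h))
    P=np.stack([(u-c['cx'])/f*z,(v-c['cy'])/f*z,z],-1)
    W=(P-c['t'])@c['R']; W[z==0]=np.nan; return W
E
python3 - <<'E'
from h import *
for n in('scene','side'):
    c=grab(n); cv2.imwrite(f'pics/{n}0.png',c['color'][...,::-1]); print(n,c['fovy'],-c['R'].T@c['t'],c['R'][2])
print(env.state())
E
```

```text
scene 56.31667681667704 [1262.49362814  500.09034457 1032.99855094] [-0.54073561 -0.4092755  -0.73491398]
side 49.27508010222738 [  469.52353378 -1023.90802414   819.17879453] [ 0.10391156  0.81878889 -0.56461238]
{'t': 0.1, 'joints': array([-1.38260821e+00,  4.91504791e-01,  1.55941057e+00, -3.55550095e-06,
        1.09171493e+00, -1.05595144e-01]), 'qvel': array([-0.00285589,  0.00029389, -0.00216748,  0.0020072 , -0.00216836,
        0.00040965]), 'tau': array([ 1.64351539e-03, -6.13623834e+01, -2.58606201e+01,  6.93341601e-02,
        4.69962310e-02, -5.99231180e-05]), 'eef_pos': array([ 180.98056617, -598.06683787,  291.70912541]), 'tcp_rot': array([-3.14056046e+00, -1.06230251e-04,  2.93784851e-01]), 'ft_force': array([ 0.37615609, -0.15866974,  0.51074105]), 'moment': array([ 0.01354905,  0.00683715, -0.00820721]), 'grip_force': 0.0, 'opening': 1.004434165980386}
```

View pics/scene0.png

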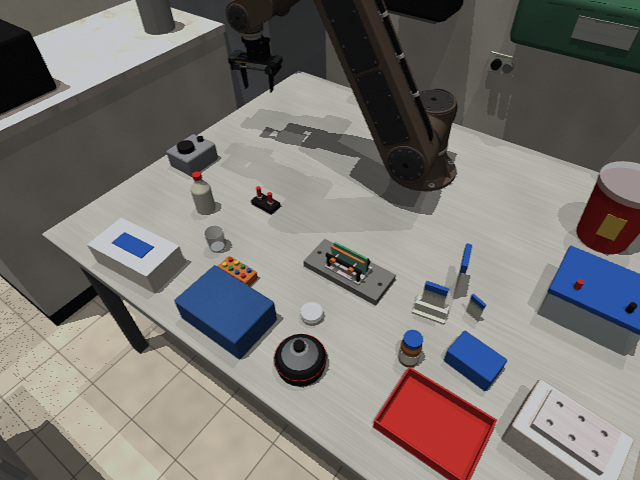

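View pics/side0.png

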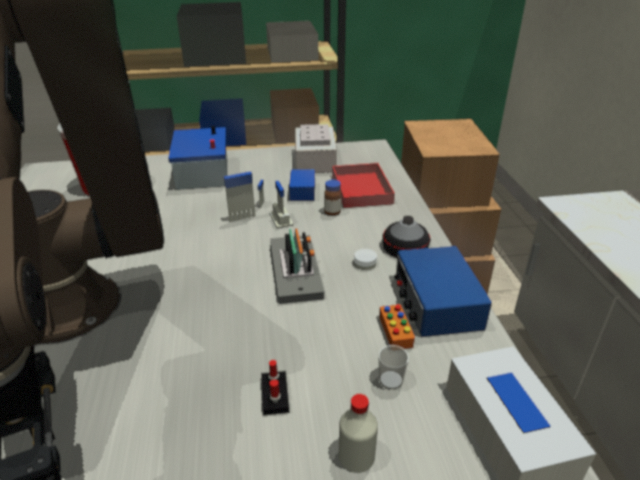

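Scene view: the pins stand in the black block at about (259,190) and (270,197), the stand is at (349,268), and the rack with its comb is at (433,297). A bigger comb at (467,257) and a smaller one at (477,303) stand free. In the side view the pins are at (273,380) and the stand at (297,265).

```bash
cat > m.py <<'E'
from h import *
def rect(P): 
    (c,s,a)=cv2.minAreaRect(P[:,:2].astype(np.float32)); return np.round(c,1),np.round(s,1),round(a,1)
def box(W,x0,y0,x1,y1):
    m=np.zeros(W.shape[:2],bool); m[y0:y1,x0:x1]=1; return m
for n in('scene','side'):
    c=dict(np.load(n+'.npz')); W=world(c); hsv=cv2.cvtColor(c['color'],cv2.COLOR_RGB2HSV); H,S,V=[hsv[...,i].astype(int) for i in range(3)]
    z=W[...,2]; sc=n=='scene'
    print(n,'bench z',np.nanmedian(z[300:310,100:110]) if 0 else '')
    m=box(W,295,230,405,310) if sc else box(W,265,225,330,305)
    m1=m&(abs(z-25)<6); print('stand',rect(W[m1]),np.median(z[m1]),m1.sum())
    for nm,hl,hh in(('green',40,90),('orange',5,22)):
        k=m&(z>78)&(H>hl)&(H<hh)&(S>90); print(nm,k.sum(),rect(W[k]) if k.sum()>3 else '',np.median(z[k]))
    m=box(W,245,175,290,220) if sc else box(W,255,355,295,418)
    k=m&((H<8)|(H>172))&(S>150)&(z>25); 
    nn,l=cv2.connectedComponents(k.astype(np.uint8))
    P=W[k]; _,lab,_=cv2.kmeans(P[:,:2].astype(np.float32),2,None,(3,50,.1),5,2)
    for i in(0,1): 
        q=P[lab[:,0]==i]; print('pin',len(q),np.median(q,0),rect(q[q[:,2]>q[:,2].max()-4]),q[:,2].max())
    k=m&(abs(z-18)<4)&(V<70); print('block',k.sum(),rect(W[k]))
    m=box(W,405,270,452,330) if sc else box(W,268,175,298,230)
    k=m&(H>100)&(H<130)&(S>120)&(z>60); print('handle',k.sum(),rect(W[k]),np.percentile(z[k],[2,50,98]))
    k=m&(abs(z-38)<5); print('rack',k.sum(),rect(W[k]))
    m=box(W,460,240,475,275) if sc else box(W,220,170,256,190)
    k=m&(H>100)&(H<130)&(S>120); print('big',rect(W[k]),np.percentile(z[k],[2,50,98]))
    m=box(W,468,292,488,320) if sc else box(W,256,178,266,195)
    k=m&(H>100)&(H<130)&(S>120); print('small',rect(W[k]),np.percentile(z[k],[2,50,98]))
E
python3 m.py
```

```text
scene bench z 
stand (array([629.3,  54.9]), array([252. , 252.4]), 0.9) 24.745505745602834 1833
green 143 (array([562.2,  55.5]), array([ 29.6, 108.1]), 7.0) 92.25031641718684
orange 135 (array([580.6,  53.8]), array([ 49.4, 109.9]), 0.1) 91.89685121725876
pin 40 [ 480.90861448 -311.95690019   54.20061031] (array([ 476.9, -314.9]), array([16.5,  6.8]), 41.7) 67.23447045429062
pin 35 [ 479.06647746 -361.62515051   54.12713711] (array([ 478.7, -361.1]), array([10.3,  8.4]), 0.5) 69.90753112026208
block 205 (array([ 477.2, -338.4]), array([51.4, 92.9]), 0.1)
handle 201 (array([545.2, 312.6]), array([14.7, 56.7]), 10.8) [ 95.1709871  112.57751754 118.35827279]
rack 234 (array([545. , 311.6]), array([32. , 85.5]), 10.4)
big (array([430.6, 335.5]), array([85. , 15.4]), 15.4) [118.91145794 145.52596285 149.55942432]
small (array([463.4, 404. ]), array([94.1, 37.1]), 14.1) [nan nan nan]
side bench z 
stand (array([558.3,  54.5]), array([110.2, 255.6]), 0.6) 26.115216224403934 1587
green 69 (array([552.5,  46.4]), array([ 7.8, 96.2]), 0.7) 95.19843744219816
orange 121 (array([582.9,  50.1]), array([ 36.6, 109.2]), 0.0) 93.74260816998708
pin 129 [ 475.16172034 -370.2207347    59.52119936] (array([ 475.9, -366.2]), array([12. , 14.7]), 83.6) 70.42909001346801
pin 82 [ 476.1183008  -321.17636149   57.63132282] (array([ 476.5, -318.3]), array([11.4,  9.7]), 86.4) 68.66321463123496
block 643 (array([ 474.9, -342.5]), array([89. , 47.9]), 89.2)
handle 56 (array([563.7, 365.1]), array([174.1,  28.2]), 70.0) [ 98.68238924 116.33463369 120.13935675]
rack 164 (array([552.4, 347. ]), array([166. ,  63.6]), 74.9)
big (array([426.9, 328.4]), array([73.3, 18.6]), 16.3) [nan nan nan]
small (array([492. , 403.5]), array([25.9,  5.4]), 70.0) [72.14772734 76.70275731 83.58692045]
```

```bash
cat > go.py <<'E'
import sys
from h import *
from scipy.spatial.transform import Rotation as Ro
# go.py x y z yawdeg [n] : rows from the measured pose, tool down
x,y,z,yaw=map(float,sys.argv[1:5]); s=env.state(); p=np.array(s['eef_pos']); R0=Ro.from_euler('xyz',s['tcp_rot'])
R1=Ro.from_euler('xyz',[np.pi,0,np.radians(yaw)]); rv=(R0.inv()*R1).as_rotvec(degrees=True); d=np.array([x,y,z])-p
n=int(sys.argv[5]) if len(sys.argv)>5 else int(np.ceil(max(np.linalg.norm(d)/58,np.linalg.norm(rv)/9.5,1)))
print('at',p.round(1),np.degrees(s['tcp_rot']).round(2),'F',np.round(s['ft_force'],1),'open',round(s['opening'],3),'n',n)
R=R0
for i in range(n):
    print(*np.round(R.inv().apply(d/n)/60,3),*np.round(rv/n/10,3),end='; '); R=R*Ro.from_rotvec(rv/n,degrees=True)
print()
E
python3 go.py 440 -340 250 90
```

```text
at [ 181.  -598.1  291.7] [-1.7994e+02 -1.0000e-02  1.6830e+01] F [ 0.4 -0.2  0.5] open 1.004 n 8
0.672 -0.358 0.087 -0.001 -0.001 -0.915; 0.721 -0.247 0.087 -0.001 -0.001 -0.915; 0.751 -0.129 0.087 -0.001 -0.001 -0.915; 0.762 -0.008 0.087 -0.001 -0.001 -0.915; 0.753 0.113 0.087 -0.001 -0.001 -0.915; 0.726 0.231 0.087 -0.001 -0.001 -0.915; 0.68 0.344 0.087 -0.001 -0.001 -0.915; 0.617 0.447 0.087 -0.001 -0.001 -0.915;
```

{"fn": "send_rows", "kwargs": {
  "series": "0.67 -0.36 0.09 0 0 -0.915; 0.72 -0.25 0.09 0 0 -0.915; 0.75 -0.13 0.09 0 0 -0.915; 0.76 -0.01 0.09 0 0 -0.915; 0.75 0.11 0.09 0 0 -0.915"
}}

```text
t: 0.72
eef_pos: [343.0, -435.6, 264.9]
tcp_rot: [-3.141, -0.0, 1.097]
ft_force: [1.0, -0.1, 0.2]
opening: 1.001
grip_force: 0.0
```

{"fn": "send_rows", "kwargs": {
  "series": "0.73 0.23 0.09 0 0 -0.915; 0.68 0.34 0.09 0 0 -0.915; 0.62 0.45 0.09 0 0 -0.915; 0 0 0 0 0 0; 0 0 0 0 0 0"
}}

```text
t: 1.35
eef_pos: [439.1, -339.5, 248.9]
tcp_rot: [-3.141, -0.0, 1.571]
ft_force: [-0.1, 0.2, -0.2]
opening: 1.0
grip_force: 0.0
```

```bash
python3 - <<'E'
from h import *
c=grab('wrist'); cv2.imwrite('pics/w1.png',c['color'][...,::-1]); print(c['fovy'],c['cx'],c['cy'],-c['R'].T@c['t'],c['R'].round(3))
E
python3 go.py 477 -365 180 90
```

```text
65.70646984690485 313.3840043753398 229.3491516808387 [ 438.3037128  -254.52374668  341.1123007 ] [[ 1.     0.    -0.001]
 [ 0.    -0.955  0.298]
 [-0.001 -0.298 -0.955]]
at [ 438.9 -340.   249. ] [-1.7999e+02  1.0000e-02  8.9940e+01] F [-0.6 -0.4 -0.4] open 1.001 n 2
-0.208 0.318 0.575 -0.0 0.0 -0.003; -0.209 0.318 0.575 -0.0 0.0 -0.003;
```

View pics/w1.png

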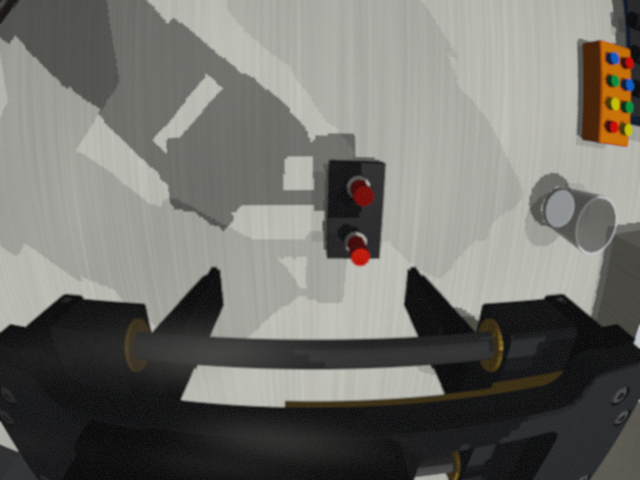

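The wrist view shows the pin block at (355,210), with pin heads at about (362,193) and (360,256). The fingers are at the bottom.

```bash
cat >> h.py <<'E'
def wrist(c):
    z=c['z_map'].astype(float); h,w=z.shape; f=h/2/np.tan(np.radians(c['fovy'])/2)
    u,v=np.meshgrid(np.arange(w)-c['cx'],np.arange(h)-c['cy']); r=np.hypot(u,v)+1e-9; th=r/f
    s=np.tan(th)/r; P=np.stack([u*s*z,v*s*z,z],-1); W=(P-c['t'])@c['R']; W[z==0]=np.nan; return W
def circ(P): # least-squares circle in xy
    A=np.c_[2*P[:,:2],np.ones(len(P))]; s=np.linalg.lstsq(A,(P[:,:2]**2).sum(1),rcond=None)[0]
    return s[:2].round(1),round(np.sqrt(s[2]+s[0]**2+s[1]**2),1)
E
python3 - <<'E'
from h import *
c=dict(np.load('wrist.npz')); W=wrist(c); hsv=cv2.cvtColor(c['color'],cv2.COLOR_RGB2HSV); H,S,V=[hsv[...,i].astype(int) for i in range(3)]
z=W[...,2]; b=np.zeros(z.shape,bool); b[150:275,310:395]=1
red=b&((H<8)|(H>172))&(S>150)
for y in(-315,-365):
    k=red&(abs(W[...,1]-y)<20); q=W[k]; print(k.sum(),'zmax',q[:,2].max())
    t=q[q[:,2]>62]; print('top',len(t),cv2.minEnclosingCircle(t[:,:2].astype(np.float32)),np.median(t[:,2])); s=q[(q[:,2]<60)&(q[:,2]>30)]; print('side',len(s),circ(s) if len(s)>5 else '')
k=b&(abs(z-18)<4)&(V<70); print('block',cv2.minAreaRect(W[k][:,:2].astype(np.float32)),np.median(z[k]))
E
```

```text
432 zmax 68.36508096059929
top 317 ((476.14874267578125, -313.6279602050781), 7.825229167938232) 65.67124223127668
side 92 (array([ 475.9, -313.2]), np.float64(7.2))
434 zmax 67.70845467986165
top 273 ((475.3200378417969, -363.1864013671875), 7.981232166290283) 65.55555030450881
side 140 (array([ 475.1, -363. ]), np.float64(7.1))
block ((475.3225402832031, -338.2727966308594), (89.53308868408203, 49.06770324707031), 88.95990753173828) 17.798530602446682
```

```bash
python3 go.py 475.2 -363.2 114 90 4
```

```text
at [ 438.9 -340.   249. ] [-1.7999e+02  1.0000e-02  8.9940e+01] F [-0.6 -0.4 -0.4] open 1.001 n 4
-0.097 0.152 0.563 -0.0 0.0 -0.001; -0.097 0.152 0.563 -0.0 0.0 -0.001; -0.097 0.152 0.563 -0.0 0.0 -0.001; -0.097 0.151 0.563 -0.0 0.0 -0.001;
```

Lateral first, then down, then close.

{"fn": "send_rows", "kwargs": {
  "series": "-0.2 0.3 0.4 0 0 0; -0.19 0.305 0.5 0 0 0; 0 0 0.65 0 0 0; 0 0 0.7 0 0 0; 0 0 0 0 0 0"
}}

```text
t: 2.02
eef_pos: [474.1, -363.1, 111.8]
tcp_rot: [-3.138, -0.003, 1.569]
ft_force: [0.2, 0.5, 1.3]
opening: 1.003
grip_force: 0.0
```

{"fn": "send_rows", "kwargs": {
  "series": "0 0 0 0 0 0; 0 0 0 0 0 0; 0 0 0 0 0 0; 0 0 0 0 0 0; 0 0 0 0 0 0",
  "fingers": 0
}}

```text
t: 2.65
eef_pos: [475.7, -362.8, 114.3]
tcp_rot: [3.141, 0.0, 1.571]
ft_force: [0.2, -0.1, 0.4]
opening: 0.532
grip_force: 0.0
```

{"fn": "send_rows", "kwargs": {
  "series": "0 0 0 0 0 0; 0 0 0 0 0 0; 0 0 0 0 0 0; 0 0 0 0 0 0; 0 0 0 0 0 0"
}}

```text
t: 3.28
eef_pos: [475.6, -362.8, 114.0]
tcp_rot: [3.142, 0.0, 1.571]
ft_force: [0.5, -0.6, -0.1]
opening: 0.164
grip_force: 30.0
```

{"fn": "send_rows", "kwargs": {
  "series": "0 0 -0.3 0 0 0; 0 0 -0.7 0 0 0; 0 0 -0.7 0 0 0; 0 0 0 0 0 0; 0 0 0 0 0 0"
}}

```text
t: 3.9
eef_pos: [475.4, -362.6, 216.2]
tcp_rot: [-3.142, 0.0, 1.571]
ft_force: [-1.0, 0.2, -1.9]
opening: 0.159
grip_force: 30.0
```

```bash
cat > pin.py <<'E'
from h import *
c=grab('wrist'); W=wrist(c); s=env.state(); p=s['eef_pos']; print(p,s['tcp_rot'],s['ft_force'],s['opening'])
hsv=cv2.cvtColor(c['color'],cv2.COLOR_RGB2HSV); H,S,V=[hsv[...,i].astype(int) for i in range(3)]
D=W-p; near=(abs(D[...,0])<14)&(abs(D[...,1])<20)
k=near&(D[...,2]<-50)&(D[...,2]>-112); q=D[k]
red=((H<8)|(H>172))&(S>150)
print('red',(k&red).sum(), circ(D[k&red]) if (k&red).sum()>8 else '')
for a in range(-110,-50,5):
    t=q[(q[:,2]>=a)&(q[:,2]<a+5)]
    if len(t)>8: print(a,len(t),t.min(0).round(1),t.max(0).round(1),circ(t))
cv2.imwrite('pics/w2.png',c['color'][...,::-1])
E
python3 pin.py; python3 go.py 558 -50.3 200 90
```

```text
[ 475.27389807 -362.50911863  215.57156437] [-3.14076998e+00 -7.07818078e-04  1.57132598e+00] [ 0.59680343 -0.44416778 -1.32842744] 0.1638276702990588
red 879 (array([-0.9, -0.8]), np.float64(7.7))
-110 9 [  -4.     2.3 -106. ] [   3.     3.6 -105. ] (array([-1. , -2.9]), np.float64(6.5))
-105 39 [  -5.1    1.5 -104.9] [   3.5    4.1 -100.3] (array([-0.9, -1. ]), np.float64(4.9))
-90 51 [ -8.4   4.9 -87.5] [  6.9   9.5 -85.1] (array([-0.9,  0.1]), np.float64(8.8))
-85 246 [ -8.4  -0.  -85. ] [  6.8   9.3 -80. ] (array([-0.8,  1.3]), np.float64(7.0))
-80 155 [-13.    0.9 -79.9] [ 11.3  13.2 -75. ] (array([-1. , 12.5]), np.float64(9.1))
-75 243 [-13.1   1.3 -75. ] [ 11.5  12.7 -70. ] (array([-0.7, 12.2]), np.float64(8.9))
-70 250 [-13.7  -0.7 -70. ] [ 13.   13.1 -65. ] (array([-0.7, 12.6]), np.float64(9.7))
-65 276 [-13.9   0.9 -65. ] [ 13.7  12.8 -60. ] (array([-0.5, 14.4]), np.float64(10.4))
-60 366 [-13.9  -8.4 -60. ] [ 14.  13. -55.] (array([-0.2, 11.8]), np.float64(9.8))
-55 329 [-13.8  -9.4 -55. ] [ 14.   13.2 -50. ] (array([-0.1,  8.6]), np.float64(9.4))
at [ 475.3 -362.5  215.6] [-1.7995e+02 -4.0000e-02  9.0030e+01] F [ 0.6 -0.4 -1.3] open 0.164 n 6
0.867 0.23 0.044 -0.001 -0.001 0.001; 0.867 0.23 0.044 -0.001 -0.001 0.001; 0.867 0.23 0.044 -0.001 -0.001 0.001; 0.867 0.23 0.043 -0.001 -0.001 0.001; 0.867 0.23 0.043 -0.001 -0.001 0.001; 0.867 0.23 0.043 -0.001 -0.001 0.001;
```

View pics/w2.png

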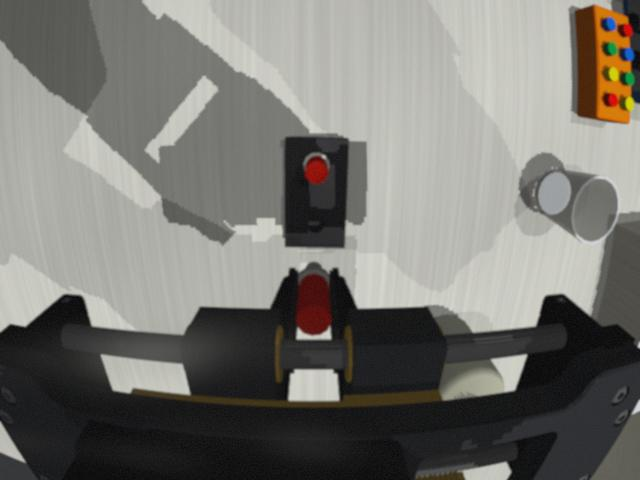

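The pin is held upright between the fingers at (314,300). The second pin is at (316,168) and the empty hole at about (316,225).

{"fn": "send_rows", "kwargs": {
  "series": "0.86 0.28 0 0 0 0; 0.86 0.28 0 0 0 0; 0.86 0.28 0 0 0 0; 0.86 0.28 0 0 0 0; 0.86 0.28 0 0 0 0"
}}

```text
t: 4.58
eef_pos: [559.5, -103.0, 214.9]
tcp_rot: [-3.14, -0.001, 1.571]
ft_force: [0.2, 0.1, -0.1]
opening: 0.162
grip_force: 30.0
```

{"fn": "send_rows", "kwargs": {
  "series": "0 0 0 0 0 0; 0 0 0 0 0 0; 0 0 0 0 0 0"
}}

```text
t: 4.95
eef_pos: [559.1, -105.8, 215.6]
tcp_rot: [-3.141, -0.0, 1.57]
ft_force: [0.7, -0.7, -1.4]
opening: 0.159
grip_force: 30.0
```

```bash
cat > bore.py <<'E'
from h import *
import sys
c=grab('wrist'); W=wrist(c); s=env.state(); print(np.round(s['eef_pos'],1),np.round(s['tcp_rot'],4),np.round(s['ft_force'],1),round(s['opening'],3))
z=W[...,2]; G=c['color'].mean(-1)
far=np.linalg.norm((W-s['eef_pos'])[...,:2],axis=-1)>22
k=(abs(z-25)<4)&(abs(W[...,0]-558)<70)&(abs(W[...,1]-55)<140)&far
print('stand',cv2.minAreaRect(W[k][:,:2].astype(np.float32)),np.median(z[k]),k.sum())
for y in(-50,160):
    n=(abs(W[...,0]-558)<16)&(abs(W[...,1]-y)<16)&far
    if n.sum()<30: continue
    d=n&((z<19)|np.isnan(z)); print('bore',y,n.sum(),d.sum(),np.nanmedian(G[n]),np.percentile(G[n],[2,98]))
    f=n&(abs(z-25)<4)
    # inner edge of mouth: dark pixels by colour, projected on z=25
    uv=np.argwhere(n&(G<0.6*np.median(G[n])))
    if len(uv)>8:
        fo=240/np.tan(np.radians(c['fovy'])/2); a=uv[:,::-1]-[c['cx'],c['cy']]; r=np.linalg.norm(a,axis=1); th=r/fo
        ray=np.c_[a/r[:,None]*np.sin(th)[:,None],np.cos(th)]@c['R']; o=-c['R'].T@c['t']; P=o+ray*((25-o[2])/ray[:,2])[:,None]
        print(' dark',len(uv),cv2.minEnclosingCircle(P[:,:2].astype(np.float32)),P[:,:2].mean(0),P.min(0),P.max(0), 'pix',uv.mean(0)[::-1])
cv2.imwrite(sys.argv[1],c['color'][...,::-1])
E
python3 bore.py pics/w3.png
```

```text
[ 559.1 -105.9  215.7] [-3.141   0.      1.5698] [ 0.1 -0.4 -0.5] 0.165
stand ((559.008544921875, 2.3574447631835938), (110.9306411743164, 144.16661071777344), 0.6156242489814758) 24.73089745938596 15883
bore -50 1732 179 109.66666666666666 [ 56.66666667 147.        ]
 dark 108 ((559.2642211914062, -50.5337028503418), 6.505990028381348) [560.71191754 -50.91009189] [553.18122098 -55.16469702  25.        ] [565.34722501 -45.92538995  25.        ] pix [316.91666667 156.48148148]
```

View pics/w3.png

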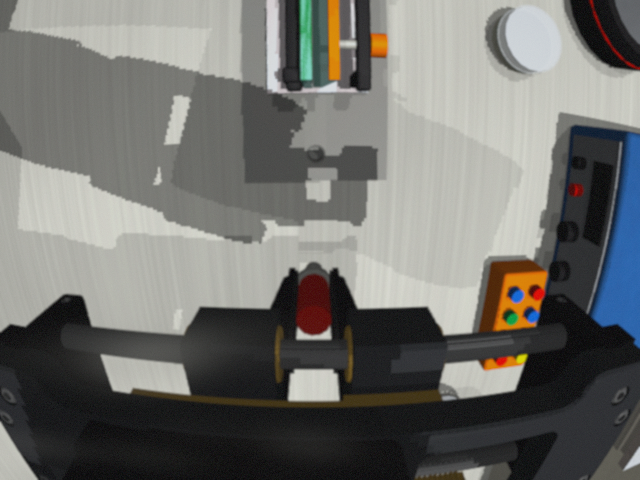

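The bore mouth is at pixel (316,154), which puts it near (559.4,-50.3) in world coordinates. That agrees with the stand edges.

```bash
python3 go.py 560.2 -49.4 140 90 2
```

```text
at [ 559.1 -105.9  215.7] [-179.97    0.     89.94] F [ 0.1 -0.4 -0.5] open 0.165 n 2
0.47 0.009 0.631 -0.002 0.0 -0.003; 0.47 0.009 0.631 -0.002 0.0 -0.003;
```

{"fn": "send_rows", "kwargs": {
  "series": "0.47 0.009 0.3 0 0 0; 0.47 0.009 0.4 0 0 0; 0 0 0.56 0 0 0; 0 0 0 0 0 0; 0 0 0 0 0 0"
}}

```text
t: 5.62
eef_pos: [560.9, -49.2, 141.3]
tcp_rot: [3.141, 0.0, 1.57]
ft_force: [0.8, 0.6, -0.6]
opening: 0.166
grip_force: 30.0
```

{"fn": "send_rows", "kwargs": {
  "series": "0 0 0.08 0 0 0; 0 0 0.08 0 0 0; 0 0 0 0 0 0; 0 0 0 0 0 0"
}}

```text
t: 6.12
eef_pos: [560.5, -48.4, 130.9]
tcp_rot: [3.141, 0.0, 1.571]
ft_force: [0.5, 0.2, -1.2]
opening: 0.164
grip_force: 30.0
```

{"fn": "send_rows", "kwargs": {
  "series": "0 0 0.05 0 0 0; 0 0 0.05 0 0 0; 0 0 0 0 0 0"
}}

```text
t: 6.5
eef_pos: [560.4, -48.3, 124.5]
tcp_rot: [-3.141, 0.0, 1.571]
ft_force: [-0.7, 0.3, 0.0]
opening: 0.163
grip_force: 30.0
```

{"fn": "send_rows", "kwargs": {
  "series": "0 0 0.06 0 0 0; 0 0 0.06 0 0 0; 0 0 0.04 0 0 0; 0 0 0 0 0 0; 0 0 0 0 0 0"
}}

```text
t: 7.12
eef_pos: [560.5, -48.3, 115.2]
tcp_rot: [3.142, 0.0, 1.571]
ft_force: [0.1, 0.1, -0.4]
opening: 0.163
grip_force: 30.0
```

{"fn": "send_rows", "kwargs": {
  "series": "0 0 0.025 0 0 0; 0 0 0 0 0 0; 0 0 0 0 0 0"
}}

```text
t: 7.5
eef_pos: [560.5, -48.4, 113.7]
tcp_rot: [3.142, 0.0, 1.571]
ft_force: [-0.1, 0.0, -0.9]
opening: 0.162
grip_force: 30.0
```

{"fn": "send_rows", "kwargs": {
  "series": "0 0 0 0 0 0; 0 0 0 0 0 0; 0 0 0 0 0 0; 0 0 0 0 0 0; 0 0 0 0 0 0",
  "fingers": 0.6
}}

```text
t: 8.12
eef_pos: [560.5, -48.4, 113.7]
tcp_rot: [3.142, 0.0, 1.571]
ft_force: [0.3, 0.3, -1.5]
opening: 0.587
grip_force: 0.0
```

```bash
python3 go.py 476.8 -312.6 190 90 6
```

```text
at [560.5 -48.4 113.7] [1.800e+02 1.000e-02 9.003e+01] F [ 0.3  0.3 -1.5] open 0.587 n 6
-0.734 -0.233 -0.212 0.0 0.0 0.001; -0.734 -0.233 -0.212 0.0 0.0 0.001; -0.734 -0.233 -0.212 0.0 0.0 0.001; -0.734 -0.233 -0.212 0.0 0.0 0.001; -0.734 -0.233 -0.212 0.0 0.0 0.001; -0.734 -0.233 -0.212 0.0 0.0 0.001;
```

{"fn": "send_rows", "kwargs": {
  "series": "0 0 -0.6 0 0 0; 0 0 -0.67 0 0 0; -0.68 -0.23 0 0 0 0; -0.68 -0.23 0 0 0 0; 0 0 0 0 0 0"
}}

```text
t: 8.75
eef_pos: [532.3, -132.0, 190.1]
tcp_rot: [3.141, 0.0, 1.568]
ft_force: [-0.0, 0.5, -0.7]
opening: 0.601
grip_force: 0.0
```

```bash
cat > chk.py <<'E'
from h import *
import sys
c=grab('wrist'); W=wrist(c); hsv=cv2.cvtColor(c['color'],cv2.COLOR_RGB2HSV); H,S=hsv[...,0].astype(int),hsv[...,1]
x,y=map(float,sys.argv[1:3])
k=((H<8)|(H>172))&(S>150)&(np.hypot(W[...,0]-x,W[...,1]-y)<25)&(W[...,2]>25); q=W[k]; t=q[q[:,2]>q[:,2].max()-5]
print('head',k.sum(),cv2.minEnclosingCircle(t[:,:2].astype(np.float32)),'top z',np.median(t[:,2]),q[:,2].max())
E
python3 chk.py 560 -50; python3 go.py 476.4 -312.9 190 90 5
```

```text
head 559 ((559.1849975585938, -49.17804718017578), 7.8023457527160645) top z 64.61182396262576 66.51092972052137
at [ 532.7 -130.9  190. ] [179.99   0.    89.91] F [ 0.8  1.1 -0.2] open 0.6 n 5
-0.607 -0.187 0.0 0.0 0.0 -0.002; -0.607 -0.187 0.0 0.0 0.0 -0.002; -0.607 -0.187 0.0 0.0 0.0 -0.002; -0.607 -0.187 0.0 0.0 0.0 -0.002; -0.607 -0.187 0.0 0.0 0.0 -0.002;
```

{"fn": "send_rows", "kwargs": {
  "series": "-0.607 -0.187 0 0 0 0; -0.607 -0.187 0 0 0 0; -0.607 -0.187 0 0 0 0; -0.607 -0.187 0.3 0 0 0; -0.607 -0.187 0.3 0 0 0"
}}

```text
t: 9.43
eef_pos: [477.2, -312.4, 153.6]
tcp_rot: [3.141, 0.0, 1.572]
ft_force: [0.7, 0.9, -0.4]
opening: 0.602
grip_force: 0.0
```

{"fn": "send_rows", "kwargs": {
  "series": "0 0 0.33 0 0 0; 0 0 0.33 0 0 0; 0 0 0 0 0 0; 0 0 0 0 0 0"
}}

```text
t: 9.93
eef_pos: [477.5, -311.7, 114.9]
tcp_rot: [3.141, 0.0, 1.572]
ft_force: [-0.8, -0.5, 0.4]
opening: 0.602
grip_force: 0.0
```

{"fn": "send_rows", "kwargs": {
  "series": "-0.015 -0.015 0 0 0 0; 0 0 0 0 0 0; 0 0 0 0 0 0; 0 0 0 0 0 0; 0 0 0 0 0 0",
  "fingers": 0
}}

```text
t: 10.55
eef_pos: [476.0, -313.0, 114.4]
tcp_rot: [-3.142, 0.0, 1.571]
ft_force: [-1.0, 0.7, 1.1]
opening: 0.162
grip_force: 30.0
```

{"fn": "send_rows", "kwargs": {
  "series": "0 0 0 0 0 0; 0 0 0 0 0 0; 0 0 -0.3 0 0 0; 0 0 -0.7 0 0 0; 0 0 -0.7 0 0 0"
}}

```text
t: 11.18
eef_pos: [475.9, -312.9, 217.2]
tcp_rot: [-3.141, -0.001, 1.571]
ft_force: [-0.2, 0.1, 0.4]
opening: 0.16
grip_force: 30.0
```

{"fn": "send_rows", "kwargs": {
  "series": "0 0 0 0 0 0; 0 0 0 0 0 0"
}}

```text
t: 11.42
eef_pos: [475.8, -312.8, 215.7]
tcp_rot: [-3.141, -0.0, 1.571]
ft_force: [-0.1, -0.4, -1.6]
opening: 0.159
grip_force: 30.0
```

```bash
python3 pin.py | sed -n 1,5p; python3 go.py 557 110 216 90
```

```text
[ 475.69906611 -312.73110693  215.23086128] [-3.14023978e+00 -1.06395737e-03  1.57137807e+00] [ 0.54074085  0.26788156 -1.70770694] 0.16109511251731415
red 901 (array([-0.9, -0.4]), np.float64(7.6))
-110 12 [  -5.2    1.3 -107.2] [   3.5    4.1 -105.1] (array([-1., -1.]), np.float64(5.0))
-105 34 [  -4.6    1.9 -105. ] [   3.4    4.5 -100.4] (array([-0.8, -0.2]), np.float64(4.5))
-90 64 [ -8.5   4.8 -88.5] [  6.9   9.7 -85. ] (array([-1.,  0.]), np.float64(9.1))
at [ 475.7 -312.7  215.2] [-1.7992e+02 -6.0000e-02  9.0030e+01] F [ 0.5  0.3 -1.7] open 0.161 n 8
0.881 0.17 -0.001 -0.001 -0.001 0.0; 0.881 0.17 -0.001 -0.001 -0.001 0.0; 0.881 0.17 -0.001 -0.001 -0.001 0.0; 0.881 0.17 -0.001 -0.001 -0.001 0.0; 0.881 0.17 -0.001 -0.001 -0.001 0.0; 0.881 0.17 -0.001 -0.001 -0.001 0.0; 0.881 0.17 -0.001 -0.001 -0.001 0.0; 0.881 0.169 -0.002 -0.001 -0.001 0.0;
```

{"fn": "send_rows", "kwargs": {
  "series": "0.88 0.17 -0.2 0 0 0; 0.88 0.17 0 0 0 0; 0.88 0.17 0 0 0 0; 0.88 0.17 0 0 0 0; 0.88 0.17 0 0 0 0"
}}

```text
t: 12.1
eef_pos: [526.7, -47.2, 227.0]
tcp_rot: [-3.139, -0.0, 1.571]
ft_force: [0.8, -0.3, -0.5]
opening: 0.163
grip_force: 30.0
```

{"fn": "send_rows", "kwargs": {
  "series": "0.88 0.17 0 0 0 0; 0.88 0.17 0 0 0 0; 0.84 0.17 0 0 0 0; 0 0 0 0 0 0; 0 0 0 0 0 0"
}}

```text
t: 12.72
eef_pos: [557.0, 106.9, 227.2]
tcp_rot: [-3.14, 0.0, 1.572]
ft_force: [-0.1, 0.1, -0.6]
opening: 0.16
grip_force: 30.0
```

```bash
python3 bore.py pics/w4.png; python3 go.py 558.3 161.2 140 90 2
```

```text
[557.1 106.4 227.4] [-3.1399e+00  3.0000e-04  1.5709e+00] [-0.3 -0.3  0.5] 0.161
stand ((558.4448852539062, 55.617889404296875), (110.9098892211914, 250.96461486816406), 0.6095413565635681) 24.79328047467459 13931
bore -50 627 0 81.66666666666667 [ 33.66666667 149.16      ]
 dark 204 ((558.0518188476562, -63.96696853637695), 15.156375885009766) [560.32018349 -65.21198264] [553.41652141 -78.39702491  25.        ] [565.88649652 -49.19881632  25.        ] pix [317.74019608 383.70588235]
bore 160 1574 161 121.33333333333333 [ 60.         165.33333333]
 dark 133 ((589.2463989257812, 78.56617736816406), 93.49773406982422) [558.2809607  158.87620973] [550.48919737  -8.52509963  25.        ] [623.2598971  165.66250465  25.        ] pix [316.72932331 158.26315789]
at [557.1 106.4 227.4] [-1.799e+02  2.000e-02  9.001e+01] F [-0.3 -0.3  0.5] open 0.161 n 2
0.457 0.011 0.729 -0.005 0.001 0.0; 0.457 0.011 0.729 -0.005 0.001 0.0;
```

View pics/w4.png

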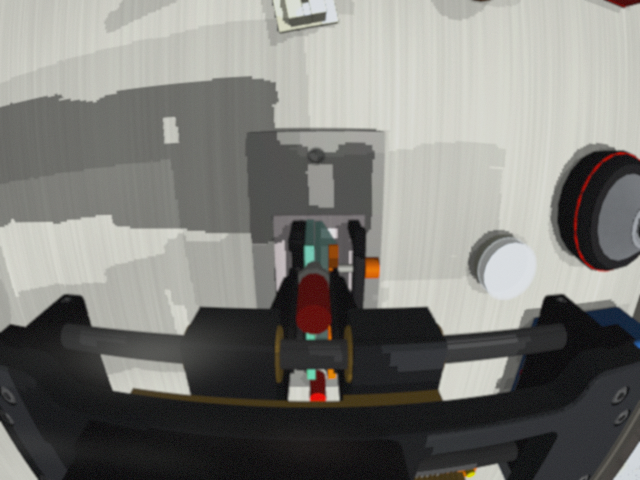

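The bore is at pixel (316,155). The stand fits with centre (558.4,55.6) and yaw 0.6°, so this bore is at about (557.3,160.6). The first pin shows at (318,395).

{"fn": "send_rows", "kwargs": {
  "series": "0.46 0.01 0.1 0 0 0; 0.455 0.01 0.5 0 0 0; 0 0 0.6 0 0 0; 0 0 0.26 0 0 0; 0 0 0 0 0 0"
}}

```text
t: 13.4
eef_pos: [558.5, 161.0, 140.1]
tcp_rot: [-3.14, 0.0, 1.57]
ft_force: [0.3, -0.7, -0.3]
opening: 0.16
grip_force: 30.0
```

{"fn": "send_rows", "kwargs": {
  "series": "0 0 0 0 0 0; 0 0 0.08 0 0 0; 0 0 0.08 0 0 0; 0 0 0 0 0 0; 0 0 0 0 0 0"
}}

```text
t: 14.02
eef_pos: [558.6, 162.0, 131.1]
tcp_rot: [3.142, 0.0, 1.571]
ft_force: [-0.4, 0.8, -1.3]
opening: 0.165
grip_force: 30.0
```

{"fn": "send_rows", "kwargs": {
  "series": "0 -0.005 0.05 0 0 0; 0 0 0.05 0 0 0; 0 0 0.04 0 0 0; 0 0 0 0 0 0"
}}

```text
t: 14.52
eef_pos: [558.2, 161.9, 122.4]
tcp_rot: [-3.141, 0.0, 1.571]
ft_force: [-0.6, 0.1, -1.0]
opening: 0.162
grip_force: 30.0
```

{"fn": "send_rows", "kwargs": {
  "series": "0 0 0.06 0 0 0; 0 0 0.06 0 0 0; 0 0 0.03 0 0 0; 0 0 0 0 0 0"
}}

```text
t: 15.02
eef_pos: [558.3, 162.0, 113.6]
tcp_rot: [-3.142, 0.0, 1.571]
ft_force: [0.9, -0.8, -0.5]
opening: 0.161
grip_force: 30.0
```

{"fn": "send_rows", "kwargs": {
  "series": "0 0 0 0 0 0; 0 0 0 0 0 0; 0 0 0 0 0 0; 0 0 0 0 0 0; 0 0 -0.2 0 0 0",
  "fingers": 0.6
}}

```text
t: 15.65
eef_pos: [558.0, 161.9, 125.5]
tcp_rot: [-3.14, 0.0, 1.571]
ft_force: [-0.2, -0.1, -0.0]
opening: 0.587
grip_force: 0.0
```

{"fn": "send_rows", "kwargs": {
  "series": "0 0 -0.7 0 0 0; 0 0 -0.9 0 0 0; -0.2 0 -0.4 0 0 0; 0 0 0 0 0 0"
}}

```text
t: 16.15
eef_pos: [558.6, 149.6, 248.1]
tcp_rot: [3.137, -0.0, 1.571]
ft_force: [0.2, -0.8, -0.1]
opening: 0.596
grip_force: 0.0
```

```bash
python3 chk.py 557 161
cat > comb.py <<'E'
from h import *
c=grab('wrist'); W=wrist(c); s=env.state(); print(np.round(s['eef_pos'],1),np.round(s['tcp_rot'],4))
hsv=cv2.cvtColor(c['color'],cv2.COLOR_RGB2HSV); H,S=hsv[...,0].astype(int),hsv[...,1]; z=W[...,2]
near=np.hypot(W[...,0]-545,W[...,1]-312)<45
k=near&(H>100)&(H<130)&(S>120)&(z>110); print('handle',k.sum(),cv2.minAreaRect(W[k][:,:2].astype(np.float32)),np.median(z[k]))
k=near&(abs(z-38)<4); print('rack',cv2.minAreaRect(W[k][:,:2].astype(np.float32)),k.sum())
E
python3 comb.py;  python3 go.py 546 313.5 250 100.8
```

```text
head 402 ((557.189453125, 161.80418395996094), 7.822079181671143) top z 64.72268685960924 66.98931744363995
[558.  150.  245.4] [-3.1413e+00  1.0000e-04  1.5711e+00]
handle 760 ((546.0801391601562, 296.0099792480469), (11.163358688354492, 25.68817138671875), 10.313467025756836) 116.60279201898956
rack ((544.626953125, 304.13787841796875), (30.097543716430664, 66.92201232910156), 10.96587085723877) 1755
at [558.  150.  245.4] [-179.98    0.     90.01] F [-0.4 -0.1 -0.5] open 0.597 n 3
0.908 -0.066 -0.026 -0.001 0.0 -0.36; 0.911 -0.009 -0.026 -0.001 0.0 -0.36; 0.91 0.048 -0.026 -0.001 0.0 -0.36;
```

Both pins are home. Next I get closer to the comb and turn to match it.

{"fn": "send_rows", "kwargs": {
  "series": "0.85 -0.1 0 0 0 -0.54; 0.75 -0.05 0 0 0 -0.53; 0 0 0 0 0 0; 0 0 0 0 0 0"
}}

```text
t: 16.75
eef_pos: [544.7, 245.4, 244.5]
tcp_rot: [-3.14, 0.001, 1.758]
ft_force: [0.3, -0.1, -0.3]
opening: 0.598
grip_force: 0.0
```

```bash
python3 comb.py;  python3 go.py 544.5 314 167 100.7 3
```

```text
[544.9 244.9 244.8] [-3.1400e+00  4.0000e-04  1.7572e+00]
handle 1902 ((544.012939453125, 307.55072021484375), (11.481202125549316, 69.53170776367188), 10.97053050994873) 116.65440412668096
rack ((542.8859252929688, 314.1565856933594), (30.11058235168457, 84.77027893066406), 10.666757583618164) 1892
at [544.9 244.9 244.8] [-1.7991e+02  3.0000e-02  1.0068e+02] F [-0.  -0.1 -0.9] open 0.6 n 3
0.378 0.07 0.432 -0.003 0.001 -0.001; 0.378 0.069 0.432 -0.003 0.001 -0.001; 0.378 0.069 0.432 -0.003 0.001 -0.001;
```

Run:
```python
from h import *
a=np.radians(10.7); ex=np.array([np.cos(a),np.sin(a)]); ey=np.array([-ex[1],ex[0]])
for n in('wrist','scene'):
    c=dict(np.load(n+'.npz')); W=(wrist if n=='wrist' else world)(c); z=W[...,2]
    hsv=cv2.cvtColor(c['color'],cv2.COLOR_RGB2HSV); H,S=hsv[...,0].astype(int),hsv[...,1]
    near=np.hypot(W[...,0]-545,W[...,1]-312)<48
    k=near&(H>100)&(H<130)&(S>120)&(z>112)&(z<122)
    d=W[k][:,:2]-[545,312]; u,v=d@ex,d@ey
    print(n,k.sum(),'x',np.percentile(u,[0,3,50,97,100]).round(1),'y',np.percentile(v,[0,3,50,97,100]).round(1))
    k=near&(abs(z-38)<4); d=W[k][:,:2]-[545,312]; u,v=d@ex,d@ey; print(' rack x',np.percentile(u,[0,3,97,100]).round(1),'y',np.percentile(v,[0,3,97,100]).round(1))
    k=near&(H>100)&(H<130)&(S>120)&(z>85); print(' handle zrange',np.percentile(z[k],[1,50,99]))
```

```text
wrist 1900 x [-7.6 -7.5 -2.   3.5  3.9] y [-28.  -25.8   2.6  28.8  30.6]
 rack x [-16.8 -16.7  12.5  13.4] y [-39.9 -37.2  44.   45.2]
 handle zrange [115.08895913 116.65602962 118.18719784]
scene 104 x [-7.1 -6.8  0.   6.4  7.1] y [-27.8 -25.5   0.1  27.3  28.8]
 rack x [-16.3 -12.7  14.8  16. ] y [-43.  -41.2  40.6  42.3]
 handle zrange [ 94.11820905 112.57751754 118.72273022]
```

```bash
python3 go.py 543.6 314 164 100.7 3
```

```text
at [544.9 244.9 244.8] [-1.7991e+02  3.0000e-02  1.0068e+02] F [-0.  -0.1 -0.9] open 0.6 n 3
0.379 0.065 0.449 -0.003 0.001 -0.001; 0.379 0.064 0.449 -0.003 0.001 -0.001; 0.379 0.064 0.449 -0.003 0.001 -0.001;
```

{"fn": "send_rows", "kwargs": {
  "series": "0.57 0.1 0 0 0 0; 0.567 0.093 0.35 0 0 0; 0 0 0.5 0 0 0; 0 0 0.5 0 0 0; 0 0 0 0 0 0"
}}

```text
t: 17.42
eef_pos: [543.3, 313.4, 162.7]
tcp_rot: [-3.137, 0.001, 1.756]
ft_force: [0.7, 0.2, -0.1]
opening: 0.598
grip_force: 0.0
```

{"fn": "send_rows", "kwargs": {
  "series": "0 0 0 0 0 0; 0 0 0 0 0 0; 0 0 0 0 0 0; 0 0 0 0 0 0; 0 0 0 0 0 0",
  "fingers": 0
}}

```text
t: 18.05
eef_pos: [543.7, 314.7, 164.9]
tcp_rot: [3.141, 0.0, 1.758]
ft_force: [-0.5, -1.2, -0.1]
opening: 0.131
grip_force: 0.0
```

{"fn": "send_rows", "kwargs": {
  "series": "0 0 0 0 0 0; 0 0 0 0 0 0; 0 0 0 0 0 0"
}}

```text
t: 18.42
eef_pos: [543.7, 314.7, 164.8]
tcp_rot: [3.141, 0.0, 1.758]
ft_force: [-0.7, 0.7, 4.0]
opening: 0.123
grip_force: 30.0
```

{"fn": "send_rows", "kwargs": {
  "series": "0 0 -0.2 0 0 0; 0 0 -0.5 0 0 0; 0 0 -0.6 0 0 0; 0 0 -0.6 0 0 0; 0 0 0 0 0 0"
}}

```text
t: 19.05
eef_pos: [544.2, 314.9, 282.0]
tcp_rot: [3.137, -0.001, 1.758]
ft_force: [-0.2, -0.4, -0.7]
opening: 0.125
grip_force: 30.0
```

```bash
python3 go.py 560 -5 285 90.6 6
```

```text
at [544.2 314.9 282. ] [ 1.7971e+02 -6.0000e-02  1.0074e+02] F [-0.2 -0.4 -0.7] open 0.125 n 6
-0.881 -0.122 -0.01 0.005 -0.001 0.169; -0.884 -0.096 -0.01 0.005 -0.001 0.169; -0.887 -0.07 -0.009 0.005 -0.001 0.169; -0.889 -0.044 -0.009 0.005 -0.001 0.169; -0.89 -0.018 -0.009 0.005 -0.001 0.169; -0.89 0.008 -0.009 0.005 -0.001 0.169;
```

{"fn": "send_rows", "kwargs": {
  "series": "-0.88 -0.12 0 0 0 0.17; -0.88 -0.1 0 0 0 0.17; -0.885 -0.07 0 0 0 0.17; -0.89 -0.04 0 0 0 0.17; -0.89 -0.02 0 0 0 0.17"
}}

```text
t: 19.68
eef_pos: [556.3, 46.7, 278.0]
tcp_rot: [-3.14, 0.0, 1.609]
ft_force: [1.6, 0.0, -0.1]
opening: 0.126
grip_force: 30.0
```

{"fn": "send_rows", "kwargs": {
  "series": "-0.89 0.01 0 0 0 0.165; 0 0 0 0 0 0; 0 0 0 0 0 0; 0 0 0 0 0 0"
}}

```text
t: 20.18
eef_pos: [559.2, -3.9, 278.5]
tcp_rot: [-3.141, -0.0, 1.582]
ft_force: [-0.3, -0.5, -0.4]
opening: 0.121
grip_force: 30.0
```

```bash
cat > cas.py <<'E'
from h import *
import sys
c=grab('wrist'); W=wrist(c); s=env.state(); p=s['eef_pos']; print(np.round(p,1),np.round(s['tcp_rot'],4),np.round(s['ft_force'],1))
hsv=cv2.cvtColor(c['color'],cv2.COLOR_RGB2HSV); H,S=hsv[...,0].astype(int),hsv[...,1]; z=W[...,2]
n=(abs(W[...,0]-558)<50)&(abs(W[...,1]-55)<62)&(z>78)&(z<100)
ps=np.percentile
for nm,a,b in(('green',45,95),('orange',5,22)):
    k=n&(H>a)&(H<b)&(S>80)
    for zl in(88,):
        q=W[k&(z>zl)]; print(nm,len(q),np.median(q[:,2]) if len(q) else '')
        for y in range(-5,120,15):
            t=q[abs(q[:,1]-y-7)<7.5]
            if len(t)>8: print('  y',y+7,len(t),ps(t[:,0],[2,10,50,90,98]).round(1),ps(t[:,2],[10,50,90]).round(1))
cv2.imwrite(sys.argv[1],c['color'][...,::-1])
# comb in hand, TCP-relative
D=W-p; k=(abs(D[...,0])<25)&(abs(D[...,1])<45)&(D[...,2]<-75)&(D[...,2]>-160); q=D[k]
for a in range(-160,-75,15):
    t=q[(q[:,2]>=a)&(q[:,2]<a+15)]
    if len(t)>8: print('comb',a,len(t),ps(t[:,0],[2,50,98]).round(1),ps(t[:,1],[2,50,98]).round(1))
E
python3 cas.py pics/w5.png
```

```text
[559.3  -3.8 278.6] [-3.1413 -0.      1.5826] [-0.9  0.3 -0.3]
green 1163 94.72382377804301
  y 2 60 [550.9 550.9 552.4 554.7 554.7] [94.1 94.9 95.9]
  y 17 136 [550.8 550.8 553.1 555.7 556.9] [93.7 94.8 95.7]
  y 32 163 [550.8 551.5 553.8 556.7 556.8] [93.9 94.8 95.7]
  y 47 160 [551.3 551.4 554.  556.5 556.6] [93.7 94.6 95.6]
  y 62 160 [551.2 551.3 553.8 556.3 556.4] [93.8 94.7 95.6]
  y 77 177 [550.3 551.  553.3 556.1 556.3] [93.9 94.7 95.8]
  y 92 179 [550.2 550.3 553.1 556.  556.1] [93.7 94.7 95.7]
  y 107 128 [550.  550.1 553.  555.2 555.9] [94.  94.7 95.6]
orange 1344 94.29395527226285
  y 2 92 [566.2 567.  569.4 572.3 572.5] [93.5 94.3 95.3]
  y 17 177 [566.  566.2 569.2 572.1 572.8] [93.4 94.4 95.1]
  y 32 197 [565.7 566.2 569.4 572.2 572.7] [92.9 94.2 95. ]
  y 47 183 [565.6 566.3 569.2 572.  572.3] [92.8 94.2 95.4]
  y 62 192 [565.3 565.9 568.3 571.3 572. ] [92.6 94.3 95.2]
  y 77 188 [565.7 565.8 568.7 571.6 572.5] [93.3 94.3 95.4]
  y 92 180 [565.5 565.6 568.4 571.3 571.5] [93.3 94.4 95.3]
  y 107 135 [565.3 565.4 568.3 571.1 571.2] [93.4 94.3 95.2]
comb -160 26 [-3.7 -2.  -0.3] [27.9 28.4 28.8]
comb -145 40 [-3.6 -1.6  0.3] [28.1 28.6 29. ]
comb -130 48 [-3.4 -1.6  0.2] [28.1 28.5 28.9]
comb -115 49 [-3.3 -1.6  0.1] [27.9 28.5 28.9]
comb -100 59 [-3.1 -1.5  0. ] [28.2 28.6 29.1]
comb -85 92 [-11.2  -1.5   9. ] [10.9 28.2 29. ]
```

View pics/w5.png

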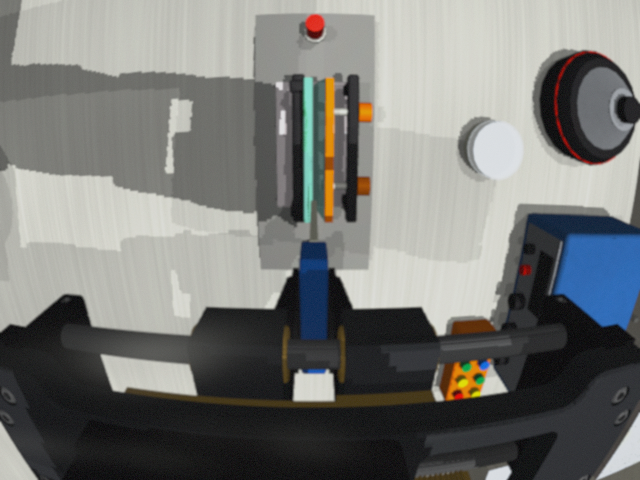

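The comb hangs upright in the grip at (314,300). The gap runs between the green edge at (308,150) and the orange edge at (329,150), with its middle at about (561,56) in the camera's frame.

```bash
python3 go.py 562.5 57 258 90.6 2
```

```text
at [559.3  -3.8 278.6] [-179.98   -0.     90.68] F [-0.9  0.3 -0.3] open 0.123 n 2
0.507 0.033 0.171 -0.001 -0.0 0.004; 0.507 0.032 0.171 -0.001 -0.0 0.004;
```

{"fn": "send_rows", "kwargs": {
  "series": "0.5 0.033 0 0 0 0; 0.515 0.033 0 0 0 0.005; 0 0 0.2 0 0 0; 0 0 0.13 0 0 0; 0 0 0 0 0 0"
}}

```text
t: 20.85
eef_pos: [562.5, 55.5, 258.0]
tcp_rot: [-3.14, 0.0, 1.58]
ft_force: [0.3, -0.3, -1.7]
opening: 0.121
grip_force: 30.0
```

```bash
cat > f.py <<'E'
from h import *
import sys
F=[];
for i in range(int(sys.argv[1])):
    c=env.read_camera('side'); s=env.state(); F.append(np.r_[s['ft_force'],s['eef_pos']])
F=np.array(F); print(F.mean(0).round(2),F.std(0).round(2),np.round(s['tcp_rot'],4),s['t'])
E
python3 f.py 8; python3 cas.py pics/w6.png
```

```text
[-1.0000e-01  0.0000e+00 -5.6000e-01  5.6283e+02  5.5610e+01  2.5903e+02] [0.35 0.63 0.32 0.05 0.14 0.2 ] [3.1412e+00 1.0000e-04 1.5798e+00] 21.25
[562.8  55.9 259.1] [3.1413e+00 1.0000e-04 1.5800e+00] [ 0.4 -0.6 -0.5]
green 789 94.78145810014203
  y 47 56 [551.4 551.4 552.2 555.8 556.5] [94.  94.9 95.7]
  y 62 199 [550.  550.5 552.9 556.  556.5] [93.8 94.7 95.6]
  y 77 206 [550.  550.4 552.9 556.1 556.5] [93.8 94.8 95.6]
  y 92 188 [550.  550.7 552.9 555.7 556.4] [93.9 94.7 95.7]
  y 107 135 [550.7 550.8 552.9 555.6 555.6] [93.9 94.9 95.5]
orange 773 94.28414289981656
  y 47 39 [566.1 566.6 569.7 572.  572.1] [92.9 94.3 95.1]
  y 62 176 [565.9 566.3 568.8 571.6 571.8] [93.  94.2 95.1]
  y 77 182 [565.7 565.8 568.5 571.3 571.5] [92.5 94.4 95.3]
  y 92 207 [565.5 565.9 568.4 571.3 571.9] [92.4 94.2 95.2]
  y 107 169 [565.4 566.  568.7 571.1 571.7] [92.5 94.3 95.3]
comb -160 27 [-3.4 -1.4 -0. ] [27.9 28.3 28.9]
comb -145 41 [-3.3 -1.4  0.6] [28.  28.5 29. ]
comb -130 45 [-3.2 -1.4  0.4] [27.9 28.3 28.8]
comb -115 49 [-3.1 -1.3  0.4] [28.1 28.4 28.8]
comb -100 57 [-2.9 -1.3  0.3] [28.1 28.5 28.9]
comb -85 97 [-11.1  -1.3   9.2] [10.9 28.  28.8]
```

View pics/w6.png

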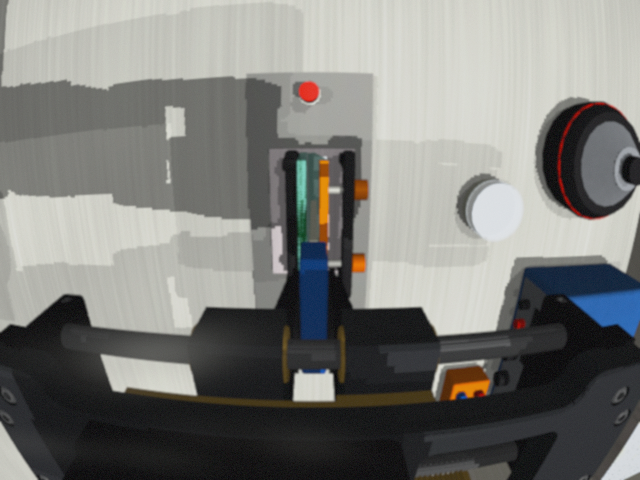

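The comb hangs over the gap between the green (302,200) and orange (323,200) edges, centred to about 0.3 mm. Now I lower it.

{"fn": "send_rows", "kwargs": {
  "series": "0 0 0.15 0 0 0; 0 0 0.15 0 0 0; 0 0 0 0 0 0"
}}

```text
t: 21.68
eef_pos: [562.5, 56.0, 239.9]
tcp_rot: [-3.14, 0.0, 1.58]
ft_force: [0.4, -0.3, 0.2]
opening: 0.125
grip_force: 30.0
```

{"fn": "send_rows", "kwargs": {
  "series": "0 0 0.1 0 0 0; 0 0 0.1 0 0 0; 0 0 0.08 0 0 0; 0 0 0 0 0 0"
}}

```text
t: 22.18
eef_pos: [562.6, 56.0, 223.7]
tcp_rot: [-3.141, 0.0, 1.58]
ft_force: [0.5, -0.1, -0.2]
opening: 0.125
grip_force: 30.0
```

```bash
python3 f.py 4; python3 cas.py pics/w7.png | head -14
```

```text
[-7.0000e-02 -5.3000e-01 -8.9000e-01  5.6277e+02  5.6000e+01  2.2414e+02] [0.14 0.18 0.35 0.03 0.01 0.12] [3.1414e+00 1.0000e-04 1.5801e+00] 22.375
[562.8  56.  224.3] [3.1413e+00 1.0000e-04 1.5801e+00] [ 0.3  0.  -1.3]
green 772 94.79140797566639
  y 62 101 [552.7 552.7 554.6 557.2 557.8] [94.  94.8 95.7]
  y 77 209 [552.7 552.8 555.3 557.7 557.8] [94.  94.8 95.6]
  y 92 253 [551.5 552.2 554.6 557.1 557.7] [93.9 94.8 95.7]
  y 107 207 [551.6 552.2 554.6 557.  557.6] [93.6 94.8 95.7]
orange 956 94.38448615597127
  y 47 50 [571.3 572.  572.8 574.  574.1] [93.4 94.1 95.1]
  y 62 169 [567.8 569.1 571.8 573.7 574.2] [93.5 94.4 95.3]
  y 77 257 [567.6 568.2 570.8 573.5 574. ] [93.7 94.5 95.3]
  y 92 259 [567.4 568.  570.5 573.1 573.7] [93.4 94.4 95.2]
  y 107 221 [567.2 567.8 570.2 572.8 573.3] [93.4 94.3 95.2]
comb -160 1965 [-20.3 -12.   24.7] [-29.9  16.8  43.4]
comb -145 929 [-18.5   3.8  24.5] [-14.4  23.1  44.4]
```

{"fn": "send_rows", "kwargs": {
  "series": "0 0 0.05 0 0 0; 0 0 0.05 0 0 0; 0 0 0.035 0 0 0"
}}

```text
t: 22.8
eef_pos: [562.7, 56.0, 215.7]
tcp_rot: [-3.141, 0.0, 1.58]
ft_force: [-0.1, -0.3, -0.8]
opening: 0.125
grip_force: 30.0
```

```bash
cat > op.py <<'E'
from h import *
F=[];O=[]
for i in range(4):
    c=env.read_camera('wrist'); s=env.state(); F.append(np.r_[s['ft_force'],s['eef_pos']]); W=wrist(c)
    hsv=cv2.cvtColor(c['color'],cv2.COLOR_RGB2HSV); H,S=hsv[...,0].astype(int),hsv[...,1]; z=W[...,2]
    n=(abs(W[...,0]-560)<25)&(W[...,1]>72)&(W[...,1]<114)&(z>88)&(z<100)
    e=[]
    for a,b in((45,95),(5,22)):
        k=n&(H>a)&(H<b)&(S>80); q=W[k]; l=np.polyfit(q[:,1],q[:,0],1); r=q[:,0]-np.polyval(l,q[:,1]); e.append((np.polyval(l,92),*(np.polyval(l,92)+np.percentile(r,[5,95]))))
    O.append(np.array(e).ravel())
F=np.array(F); O=np.array(O).mean(0); print('F,p',F.mean(0).round(2),'sep',round(O[3]-O[0],2),'gap',round(O[4]-O[2],2),'green',O[0].round(2),'orange',O[3].round(2),s['t'],'grip',s['grip_force'],s['opening'])
E
python3 op.py
```

```text
F,p [-4.5000e-01  1.2000e-01 -8.4000e-01  5.6268e+02  5.6000e+01  2.1573e+02] sep 15.41 gap 9.88 green 556.08 orange 571.49 23.0 grip 29.999907910823822 0.12388595506677309
```

{"fn": "send_rows", "kwargs": {
  "series": "0 0 0.03 0 0 0; 0 0 0.03 0 0 0"
}}

```text
t: 23.25
eef_pos: [562.8, 56.0, 212.4]
tcp_rot: [3.141, 0.0, 1.58]
ft_force: [-0.2, -0.2, 0.9]
opening: 0.127
grip_force: 30.0
```

```bash
python3 op.py
```

```text
F,p [-1.0700e+00 -1.0000e-02 -7.6000e-01  5.6271e+02  5.6000e+01  2.1226e+02] sep 15.83 gap 10.29 green 556.3 orange 572.13 23.45 grip 29.999958872795105 0.1281925254140219
```

{"fn": "send_rows", "kwargs": {
  "series": "0 0 0.03 0 0 0; 0 0 0.03 0 0 0"
}}

```text
t: 23.7
eef_pos: [562.9, 56.0, 208.9]
tcp_rot: [3.141, 0.0, 1.58]
ft_force: [0.0, -0.4, 2.3]
opening: 0.122
grip_force: 30.0
```

```bash
python3 op.py
```

```text
F,p [-2.2000e-01  4.0000e-02  1.9000e-01  5.6272e+02  5.6010e+01  2.0867e+02] sep 16.59 gap 10.87 green 556.33 orange 572.92 23.9 grip 30.000211894512177 0.12489442399366771
```

{"fn": "send_rows", "kwargs": {
  "series": "0 0 0.02 0 0 0; 0 0 0.02 0 0 0"
}}

```text
t: 24.15
eef_pos: [562.8, 56.0, 206.5]
tcp_rot: [3.141, 0.0, 1.58]
ft_force: [-0.5, -0.3, 2.8]
opening: 0.124
grip_force: 30.0
```

```bash
python3 op.py
```

```text
F,p [-6.0000e-01 -3.0000e-01  1.7100e+00  5.6276e+02  5.5990e+01  2.0637e+02] sep 16.9 gap 11.16 green 556.36 orange 573.26 24.35 grip 30.00048816204071 0.12391704186632975
```

{"fn": "send_rows", "kwargs": {
  "series": "0 0 0.018 0 0 0; 0 0 0.018 0 0 0"
}}

```text
t: 24.6
eef_pos: [562.8, 56.0, 204.3]
tcp_rot: [3.141, 0.0, 1.58]
ft_force: [-1.1, -0.2, 4.1]
opening: 0.124
grip_force: 30.0
```

```bash
python3 op.py
```

```text
F,p [-1.0000e-01  2.7000e-01  2.6300e+00  5.6274e+02  5.6010e+01  2.0418e+02] sep 17.14 gap 11.33 green 556.33 orange 573.47 24.8 grip 30.000727772712708 0.12207026512865744
```

The sprung plate is now about 1.65 mm open and the drag is about 5 N, which is the middle of the window. I settle, check the pins once more, and hand in.

{"fn": "send_rows", "kwargs": {
  "series": "0 0 0 0 0 0; 0 0 0 0 0 0; 0 0 0 0 0 0; 0 0 0 0 0 0; 0 0 0 0 0 0"
}}

```text
t: 25.42
eef_pos: [562.7, 56.0, 204.2]
tcp_rot: [-3.141, 0.0, 1.58]
ft_force: [-1.4, 0.4, 1.6]
opening: 0.127
grip_force: 30.0
```

```bash
python3 chk.py 557 161; python3 op.py; python3 -c "
from cell import env
print(env.job_done())"
```

```text
head 479 ((556.8372192382812, 160.73330688476562), 7.860336780548096) top z 64.76903515790079 66.57647306408006
F,p [-8.5000e-01  1.6000e-01  4.9000e-01  5.6272e+02  5.6000e+01  2.0419e+02] sep 17.14 gap 11.31 green 556.26 orange 573.4 25.675 grip 30.000418424606323 0.12481049605228263
the job is handed in; nothing more can be done
None
```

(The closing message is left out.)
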